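# Set the roll gap of a bench rolling mill

## Task

Zero the small rolling mill and set it for the next pass: turn the tee handle on top clockwise until the rolls meet and the handle firms up, feeling your way and not forcing it, as jamming the rolls together marks them. Then back the handle off a quarter of a turn, let go of it, and leave the things lying about the mill where they are.

Things in the scene. Friction and masses are not known exactly. Their poses are not given: they have to be found in the camera images.
- mill: the rolling mill: grey iron housing (cap 88 x 146 mm, its top 193 mm up) on a wooden board 200 x 200 x 18 mm, fixed to the bench. Two plain steel rolls, one above the other, lie along its y axis. Origin: centre of the board's underside, z up; feed plate on the -x side; crank on the -y side, reaching 190 mm out and 155 mm up. In the middle of the cap a dark gear cover, a brass bush, then the tee handle.
- tee_bar (a point): centre of the cross bar of the steel tee handle, 255 mm above the bench, on the upright turning axis (the mill's z axis). The bar is 104 mm long, 14 mm thick, 18 mm high; point x runs along it, y across its thickness, z up; the neck below is 12 mm thick. Clockwise from above lowers the upper roll, 1 mm a turn; the handle itself stays at its height and stays where it is left.
- bush_top (a point): top centre of the brass bush (30 mm across, 215 mm above the bench) in which the handle turns; 31 mm of air between it and the bar. The handle starts 70 to 160 degrees short of the rolls' meeting, at any heading; the heading at which they meet differs each time and can only be felt.
- nip (a point): middle of the line where the rolls meet. Until then the handle only drags, with 0.12 N m against the motion (at rest, of either sign). From there on it also pushes back: 0.14 N m at once, then 1.4 N m more per radian. 7 degrees on (0.3 N m) the rolls have met firmly, 22 degrees on (0.7 N m) they are jammed and marked. Let go when wound, the handle springs back. The quarter turn counts from where they meet.
- roll: the upper roll, a plain steel cylinder about 41 mm across and 96 mm long (both rolls are reground, so the height at which they meet is not known exactly) in sliding brass bearing blocks; origin in its middle, y along its axis. It goes up and down with the handle, with less than half a millimetre of air under it, too little to judge by eye.
- blank: a brass blank 30 x 50 x 4 mm lying on the mill's feed plate, 104 mm above the bench; origin: centre of its underside. To be left alone.
- stand_mid (a point): middle of a black watch timing stand with a watch on it, about 120 x 75 mm, 105 mm high, loose on the bench beside the mill; this point is 45 mm up. To be left alone.
- oil_mid (a point): middle of an amber oil bottle, 34 mm across and 85 mm high, loose on the bench beside the mill; this point is 42 mm up. To be left alone.
- caliper: a steel calliper, 235 mm long and 15 mm high, lying loose on the bench beyond the mill; origin: middle of its beam's underside. To be left alone.

How it is judged:
By the outcome, as a careful person would: the job done as asked, in the order asked, and still so for the second after the job is handed in, with the robot touching nothing.
It also fails if it takes over 72 s, if anything falls off the work surface, if the arm or the gripper's body presses on something with over 40 N, if the wrist force passes 120 N, or if a joint passes its speed limit or range.

## Robot

A 7-joint arm with a two-finger parallel gripper is mounted at the origin on the work surface. World frame = base frame: x ahead of the robot, y to its left, z up, the work surface at z = 0. Lengths are in m, angles in rad, forces in N, time in s.
With the tool pointing down it reaches from about 0.425 to 0.925 m from the base axis. Payload 6.8 kg.
Tool frame: the origin (TCP) lies on the front face of the gripper's body, between the roots of the fingers; the fingertips stand 73 mm ahead of it and the grasp point (between the pads) lies 54 mm ahead of it; z points along the fingers, y is the line along which they close (so a half turn about z gives the same grasp; the last joint's range is limited). The gripper opens to 85 mm and grips with 20 to 120 N. Pads are 22 mm wide; open, the fingers measure 114 mm over their backs; the gripper's body (76 mm by 85 mm) begins 54 mm behind the grasp point. The pads swing forward as they close: fully open they stand 13 mm farther back than shut.
Start: joints at [-1.441, 0.477, 0.022, 1.555, -0.011, 1.109, -0.083], TCP at [0.159, 0.656, 0.304] pointing down, gripper open.
Joint ranges: [-2.96, 2.96], [-0.34, 2.1], [-1.41, 1.46], [0.24, 2.44], [-1.37, 4.51], [0.17, 1.92], [-2.96, 2.96]. Speed limits (rad/s): [2.39, 2.39, 3.14, 3.14, 3.14, 3.14, 3.14].

## Interface

Orientations are given as a unit quaternion [w, x, y, z].
In Python, from station import bot, optics gives the robot as it stands.
- The arm moves only by the tool drive_tool, never from a script. Its argument "deltas" is a list of rows, each an object with "gripper": the closure in counts, from 0 (fully open) to 255 (shut); "offset": the shift along the tool's x, y, z in units of 1000 mm (1.0 is 1000 mm), a list of three; "angular": the turn, a rotation vector about the tool's x, y, z in units of 45 degrees (1.0 is 45 degrees), a list of three. In form: [{"gripper": gripper, "offset": [dx, dy, dz], "angular": [rx, ry, rz]}, ...]. A call has 1 to 5 rows; each row is the pose to reach, as a shift and turn from the pose commanded when the call began, along the tool's axes at that moment; what a row does not reach only later rows make up. A row lasts 1/10 s, in which the tool goes at most 50 mm and 8.59 degrees, less where a joint would pass 70% of its speed; a pose out of reach is approached as far as the arm can. A call with a number of a shift or a turn outside -1 to 1 is refused whole. A call with a gripper value outside its range is refused whole. The fingers move at their own pace and stop on an object; "grip_force" is the grip in N (left out, the last holds). Time passes only in rows, so rows that repeat a pose let the fingers close. It gives the time, the measured TCP pose, the force, the opening and the grip force at its end, in the units of the state.
- bot.get_obs(): the state, without advancing time (a new reading comes with each control period).
- optics.read_camera(name): name is "scene" or "top" or "wrist"; returns the picture (400x640x3 uint8, blue, green, red); there is no depth.
- optics.camera_model(name): a dict with "fx", "fy", "cx", "cy" (pixels), "dist" ([k1, k2, p1, p2, k3] as OpenCV has them; the pictures are not rectified), "cam_to_world" (4x4, takes a point from camera to world coordinates). Camera axes: x right, y up, looking along -z (the intrinsics and any distortion apply to the point x, -y, -z); pixel columns grow to the right and rows downward; lengths in m; the calibration is good to about 2 mm. A picture is of the moment at which its call begins: read the wrist's pose just before it. camera_model takes no time and is no camera call; for the wrist camera it gives the pose at the moment of the call.
- bot.hand_in(): hands the job in; it is judged then, once.
The state is a dict: "t": time; "q": joint angles; "joint_vel": joint speeds; "joint_torque": joint torques, N m; "eef_pos": TCP position; "tool_rot": TCP orientation; "contact_force": force on the tool from outside, world axes, zero at the start; "torque": the same for the moment, N m; "gripper_width": opening from 0.0 (shut) to 1.0 (fully open); "grasp_force": force on a finger pad.
Only numpy, scipy, OpenCV 4.12 (cv2) and the standard library are available. Lean on these libraries where they do the work, as an engineer would, in place of code of your own. Each camera call takes 0.05 s, during which the arm holds its last target. There are 200 camera calls.

## Working session

There is one attempt and no reset: what is moved stays moved. The work goes in short steps, Python scripts to look and compute and a tool call to move; the robot and the scene stay as the last step left them, time stands still between calls to the robot, and variables do not carry over. Pictures are saved under pics/ and viewed, at most 10 in all, crops included, and the job is handed in when it is done.

Besides the shell and the picture viewer there is one more tool, called after ">>>" in YAML: its name, and indented under it one key for each argument. drive_tool: Moves the arm, as the interface text tells. Its arguments: {"type":"object","properties":{"deltas":{"type":"array"},"grip_force":{"type":"number"}},"required":["deltas"]}

```bash
mkdir -p pics
python3 - <<'E'
from station import bot, optics
import cv2, numpy as np
o=bot.get_obs(); print({k:np.round(v,3).tolist() for k,v in o.items()})
for n in ("scene","top","wrist"):
    m=optics.camera_model(n); print(n,m['fx'],m['fy'],m['cx'],m['cy'],m['dist'],np.round(m['cam_to_world'],3).tolist())
    cv2.imwrite(f"pics/{n}0.png",optics.read_camera(n))
a=cv2.imread("pics/scene0.png");b=cv2.imread("pics/top0.png")
cv2.imwrite("pics/both0.png",cv2.resize(np.vstack([a,b]),(480,600)))
E
```

```text
{'t': 0.0, 'q': [-1.441, 0.478, 0.022, 1.556, -0.011, 1.109, -0.083], 'joint_vel': [-0.001, 0.0, 0.0, 0.001, 0.001, -0.001, -0.0], 'joint_torque': [0.0, -59.645, 1.608, -28.12, 0.012, 0.009, -0.0], 'eef_pos': [0.159, 0.656, 0.303], 'tool_rot': [-0.0, 0.119, 0.993, -0.001], 'contact_force': [-0.067, -1.644, 0.646], 'torque': [-0.003, -0.016, 0.007], 'grasp_force': 0.0, 'gripper_width': 1.005}
scene 402.0232565641892 402.0232565641892 322.4846091757493 203.16664861141996 [-0.03633577  0.          0.          0.          0.        ] [[0.16, -0.714, 0.682, 1.298], [0.987, 0.126, -0.099, -0.046], [-0.015, 0.689, 0.725, 0.944], [0.0, 0.0, 0.0, 1.0]]
top 386.8957704749789 386.8957704749789 323.00499860601207 199.7892865012431 [-0.01689962  0.          0.          0.          0.        ] [[0.024, 0.992, -0.127, 0.452], [-1.0, 0.026, 0.012, 0.038], [0.015, 0.127, 0.992, 1.156], [0.0, 0.0, 0.0, 1.0]]
wrist 305.32095853509753 305.32095853509753 315.15974231576087 195.04235199043939 [0.00106058 0.         0.         0.         0.        ] [[0.236, -0.934, -0.269, 0.09], [0.972, 0.226, 0.067, 0.672], [-0.002, -0.277, 0.961, 0.373], [0.0, 0.0, 0.0, 1.0]]
```

View pics/scene0.png

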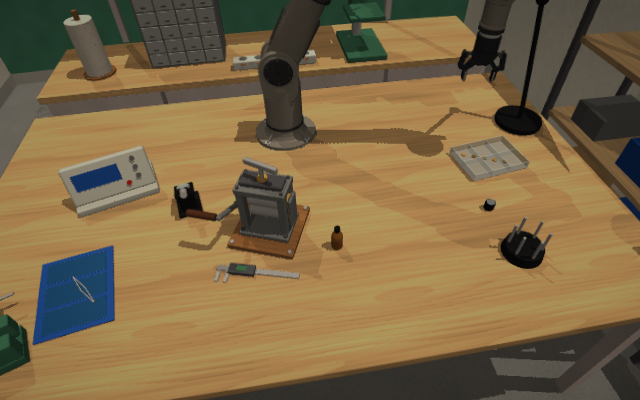

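View pics/top0.png

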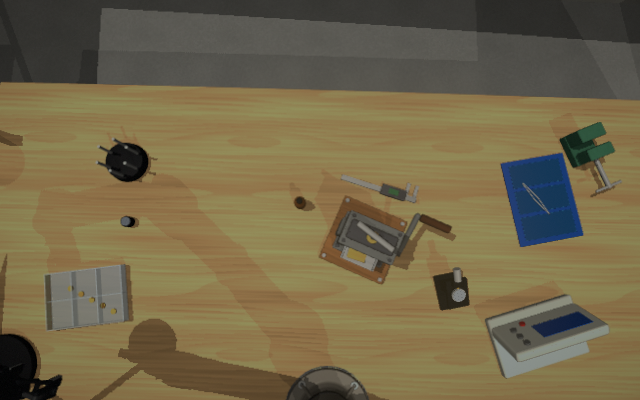

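The scene view shows the mill near (268,205) with its tee bar near (262,168). In the top view the mill is near (365,240) and the bar near (376,236), with the crank going right, the oil bottle at (300,202) and the stand at (452,290). I'll enlarge both around the handle.

Run:
```python
import cv2, numpy as np
a=cv2.imread("pics/scene0.png")[145:225,210:310];b=cv2.imread("pics/top0.png")[190:270,320:420]
f=lambda x:cv2.resize(x,None,fx=4,fy=4,interpolation=cv2.INTER_CUBIC)
cv2.imwrite("pics/crop0.png",np.hstack([f(a),f(b)]))
```

```text
(no output)
```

View pics/crop0.png

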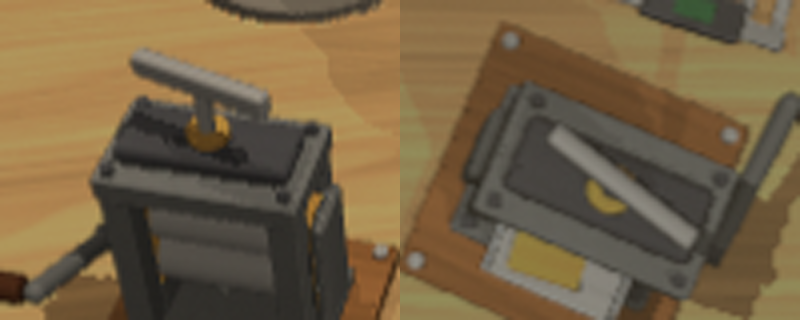

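The crop shows the bar's ends: scene about (244.5,160.5) and (275.5,170.7), top about (359,224.3) and (393,249.5).

```bash
cat > h.py <<'E'
import cv2, numpy as np
from station import bot, optics
def ray(n,uv,m=None):
    m=m or optics.camera_model(n)
    K=np.array([[m['fx'],0,m['cx']],[0,m['fy'],m['cy']],[0,0,1]])
    x,y=cv2.undistortPoints(np.array([[uv]],float),K,np.array(m['dist'],float))[0,0]
    T=np.array(m['cam_to_world']); d=T[:3,:3]@[x,-y,-1]; return T[:3,3],d/np.linalg.norm(d)
def plane(n,uv,z,m=None):
    c,d=ray(n,uv,m); return c+d*(z-c[2])/d[2]
def tri(rs):
    A=sum(np.eye(3)-np.outer(d,d) for c,d in rs); b=sum((np.eye(3)-np.outer(d,d))@c for c,d in rs)
    p=np.linalg.solve(A,b); return p,[np.linalg.norm(np.cross(p-c,d)) for c,d in rs]
E
python3 - <<'E'
from h import *
np.set_printoptions(precision=4,suppress=True)
S=[(244.5,160.5),(275.5,170.7)];T=[(359,224.3),(393,249.5)]
for s,t in ((S[0],T[0]),(S[1],T[1]),(S[0],T[1]),(S[1],T[0]),(np.mean(S,0),np.mean(T,0))): print(tri([ray('scene',s),ray('top',t)]))
for n,L in (('scene',S),('top',T)):
    p=[plane(n,u,.264) for u in L]; d=p[1]-p[0]; print(n,p,np.linalg.norm(d),np.degrees(np.arctan2(d[1],d[0])))
for u in ((447.4-320,0),): pass
for x,y in ((510,40),(730,135),(415,260)): print('board corner',plane('top',(320+(x-400)/4,190+y/4),.018))
for u in ((300,202),(452,290)): print(plane('top',u,.085))
o=bot.get_obs(); print(o['eef_pos'],o['tool_rot'])
from scipy.spatial.transform import Rotation as R
print(R.from_quat(np.roll(o['tool_rot'],-1)).as_matrix())
E
```

```text
(array([ 0.5104, -0.0898,  0.2919]), [np.float64(0.03604327830387806), np.float64(0.03604327830387806)])
(array([ 0.463 , -0.0975,  0.2229]), [np.float64(0.04568195574671446), np.float64(0.0456819557467145)])
(array([ 0.4559, -0.1345,  0.2513]), [np.float64(0.003368997000234917), np.float64(0.0033689970002349036)])
(array([ 0.5126, -0.0553,  0.252 ]), [np.float64(0.00249655779572254), np.float64(0.0024965577957225256)])
(array([ 0.4842, -0.0947,  0.2513]), [np.float64(0.0033088774961956427), np.float64(0.003308877496195652)])
scene [array([ 0.4724, -0.1295,  0.264 ]), array([ 0.5267, -0.0527,  0.264 ])] 0.09407009058615017 54.74432053757542
top [array([ 0.5116, -0.0565,  0.264 ]), array([ 0.4557, -0.1354,  0.264 ])] 0.09669006801164019 -125.33083672056297
board corner [ 0.5993 -0.0476  0.018 ]
board corner [ 0.5329 -0.2114  0.018 ]
board corner [0.436 0.019 0.018]
[0.5816 0.0898 0.085 ]
[ 0.3503 -0.3323  0.085 ]
[0.1589 0.6557 0.3032] [-0.      0.1186  0.9929 -0.0007]
[[-0.9719  0.2355 -0.0002]
 [ 0.2355  0.9719 -0.0013]
 [-0.0001 -0.0013 -1.    ]]
```

>>> drive_tool:
  deltas:
    - {"gripper": 0, "offset": [-0.02, -0.02, -0.04], "angular": [0, 0, 0]}
    - {"gripper": 0, "offset": [-0.06, -0.04, -0.07], "angular": [0, 0, 0]}
    - {"gripper": 0, "offset": [-0.1, -0.065, -0.077], "angular": [0, 0, -0.1]}
    - {"gripper": 0, "offset": [-0.14, -0.09, -0.077], "angular": [0, 0, -0.2]}
    - {"gripper": 0, "offset": [-0.18, -0.115, -0.077], "angular": [0, 0, -0.3]}

```text
t: 0.65
eef_pos: [0.3082, 0.5002, 0.3813]
tool_rot: [0.0, -0.0, 1.0, 0.0]
contact_force: [0.4, 0.8, -0.3]
gripper_width: 1.0
grasp_force: 0.0
```

Run:
```python
from h import *
o=bot.get_obs(); print({k:np.round(v,4).tolist() for k,v in o.items()})
```

```text
{'t': 0.65, 'q': [-1.1665, 0.2688, 0.0517, 1.6797, -0.0145, 1.1926, 0.4604], 'joint_vel': [0.6743, -0.2197, 0.0759, 0.3146, -0.0117, -0.0852, 1.5253], 'joint_torque': [-5.4421, -47.6414, 0.198, -29.747, -0.0704, 0.2723, -2.0726], 'eef_pos': [0.3082, 0.5002, 0.3813], 'tool_rot': [0.0003, -0.0004, 1.0, 0.0003], 'contact_force': [0.4448, 0.8302, -0.3258], 'torque': [-0.0316, -0.046, -0.0057], 'grasp_force': 0.0, 'gripper_width': 1.0003}
```

>>> drive_tool:
  deltas:
    - {"gripper": 0, "offset": [-0.03, -0.035, 0], "angular": [0, 0, -0.12]}
    - {"gripper": 0, "offset": [-0.06, -0.07, 0], "angular": [0, 0, -0.24]}
    - {"gripper": 0, "offset": [-0.09, -0.108, 0], "angular": [0, 0, -0.36]}
    - {"gripper": 0, "offset": [-0.12, -0.148, 0], "angular": [0, 0, -0.48]}
    - {"gripper": 0, "offset": [-0.143, -0.192, 0], "angular": [0, 0, -0.6]}

```text
t: 1.15
eef_pos: [0.4507, 0.3078, 0.3807]
tool_rot: [0.0, -0.234, 0.972, -0.0]
contact_force: [1.4, -0.8, -1.0]
gripper_width: 0.999
grasp_force: 0.0
```

```bash
cat > st.py <<'E'
from h import *
from scipy.spatial.transform import Rotation as R
o=bot.get_obs(); M=R.from_quat(np.roll(o['tool_rot'],-1)).as_matrix()
print(round(float(o['t']),2),'q',np.round(o['q'],3),'p',np.round(o['eef_pos'],4),'hd',round(np.degrees(np.arctan2(M[1,0],M[0,0])),2),'F',np.round(o['contact_force'],2),'T',np.round(o['torque'],3),'w',round(float(o['gripper_width']),3),'g',o['grasp_force'],'zax',np.round(M[:,2],3))
E
python3 st.py
```

```text
1.15 q [-0.815  0.195  0.118  1.777 -0.025  1.17   1.355] p [0.4507 0.3078 0.3807] hd -152.91 F [ 1.39 -0.83 -0.98] T [-0.005 -0.096 -0.024] w 0.999 g 0.0 zax [ 0. -0. -1.]
```

>>> drive_tool:
  deltas:
    - {"gripper": 0, "offset": [0.018, -0.042, 0], "angular": [0, 0, -0.1]}
    - {"gripper": 0, "offset": [0.036, -0.084, 0], "angular": [0, 0, -0.2]}
    - {"gripper": 0, "offset": [0.054, -0.126, 0], "angular": [0, 0, -0.3]}
    - {"gripper": 0, "offset": [0.072, -0.17, 0], "angular": [0, 0, -0.4]}
    - {"gripper": 0, "offset": [0.09, -0.215, 0], "angular": [0, 0, -0.5]}

```text
t: 1.65
eef_pos: [0.4659, 0.0752, 0.3809]
tool_rot: [0.0, -0.419, 0.908, 0.0]
contact_force: [0.7, 0.6, 0.6]
gripper_width: 1.0
grasp_force: 0.0
```

```bash
python3 st.py
```

```text
1.65 q [-0.53   0.057  0.251  1.937 -0.016  1.15   2.163] p [0.4659 0.0752 0.3809] hd -130.42 F [0.7  0.55 0.59] T [ 0.024 -0.116  0.012] w 1.0 g 0.0 zax [ 0.  0. -1.]
```

>>> drive_tool:
  deltas:
    - {"gripper": 0, "offset": [0.032, -0.034, 0], "angular": [0, 0, -0.04]}
    - {"gripper": 0, "offset": [0.064, -0.068, 0], "angular": [0, 0, -0.08]}
    - {"gripper": 0, "offset": [0.096, -0.102, 0], "angular": [0, 0, -0.118]}
    - {"gripper": 0, "offset": [0.118, -0.124, 0], "angular": [0, 0, -0.118]}
    - {"gripper": 0, "offset": [0.118, -0.124, 0], "angular": [0, 0, -0.118]}

```text
t: 2.15
eef_pos: [0.483, -0.0984, 0.381]
tool_rot: [-0.0, -0.456, 0.89, -0.001]
contact_force: [-0.5, 0.0, -1.0]
gripper_width: 0.998
grasp_force: 0.0
```

```bash
python3 st.py
python3 - <<'E'
from h import *
m=optics.camera_model('wrist'); im=optics.read_camera('wrist'); cv2.imwrite('pics/wrist1.png',im)
np.save('m1.npy',m,allow_pickle=True); print(np.round(m['cam_to_world'],4).tolist())
E
```

```text
2.15 q [-0.313  0.094  0.421  1.904 -0.04   1.151  2.64 ] p [ 0.483  -0.0984  0.381 ] hd -125.79 F [-0.46  0.01 -1.04] T [-0.013  0.055  0.007] w 0.998 g 0.0 zax [ 0.    -0.002 -1.   ]
[[-0.8109, -0.5623, -0.1621, 0.4413], [0.5851, -0.7798, -0.2226, -0.1552], [-0.0012, -0.2753, 0.9613, 0.4512], [0.0, 0.0, 0.0, 1.0]]
```

View pics/wrist1.png

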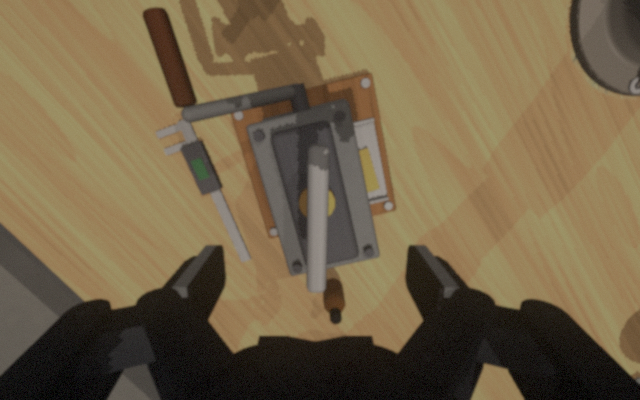

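The wrist view shows the bar upright in the picture, from about (318,147) to (316.5,291), between the fingers, with the bush at (317,203).

Run:
```python
from h import *
np.set_printoptions(precision=4,suppress=True)
m=np.load('m1.npy',allow_pickle=True).item(); im=cv2.imread('pics/wrist1.png')
g=im.astype(int).sum(2); pts=[]
for r in range(165,285,8):
    row=np.convolve(g[r],np.ones(3)/3,'same'); seg=row[295:340]; d=np.diff(seg)
    l=295+np.argmax(d[:25])+.5; rr=295+20+np.argmin(d[20:])+.5; pts.append(((l+rr)/2,r)); print(r,l,rr,end='; ')
P=np.array([plane('wrist',u,.264,m) for u in pts]); c=P.mean(0); v=np.linalg.svd(P-c)[2][0]
print('\nheading',np.degrees(np.arctan2(v[1],v[0]))%180)
a,b=plane('wrist',(318,147),.264,m),plane('wrist',(316.5,291),.264,m); print(a,b,(a+b)/2,np.linalg.norm(a-b))
q=(a+b)/2; u=[316.8,219]
print('bar line dist of (.484,-.0955):',np.cross(v[:2],np.array([.484,-.0955])-c[:2]))
print('tri z',tri([ray('wrist',(317,215),m),ray('top',(376,236.9)),ray('scene',(260,165.7))]))
```

```text
165 307.5 334.5; 173 307.5 327.5; 181 307.5 327.5; 189 307.5 327.5; 197 308.5 333.5; 205 307.5 334.5; 213 307.5 331.5; 221 307.5 326.5; 229 307.5 326.5; 237 306.5 326.5; 245 307.5 325.5; 253 306.5 325.5; 261 307.5 325.5; 269 301.5 324.5; 277 309.5 324.5; 
heading 52.10508631652194
[ 0.4536 -0.1356  0.264 ] [ 0.513  -0.0546  0.264 ] [ 0.4833 -0.0951  0.264 ] 0.10046188492870489
bar line dist of (.484,-.0955): -0.0009780173941391572
tri z (array([ 0.4834, -0.0952,  0.2497]), [np.float64(0.0009862782486778825), np.float64(0.0030843848680241755), np.float64(0.0037050807120731204)])<stdin>:12: DeprecationWarning: Arrays of 2-dimensional vectors are deprecated. Use arrays of 3-dimensional vectors instead. (deprecated in NumPy 2.0)
```

>>> drive_tool:
  deltas:
    - {"gripper": 0, "offset": [0, 0, 0.02], "angular": [0, 0, 0]}
    - {"gripper": 0, "offset": [0, 0, 0.04], "angular": [0, 0, 0]}
    - {"gripper": 0, "offset": [0, 0, 0.055], "angular": [0, 0, 0]}
    - {"gripper": 0, "offset": [0, 0, 0.055], "angular": [0, 0, 0]}
    - {"gripper": 0, "offset": [0, 0, 0.055], "angular": [0, 0, 0]}

```text
t: 2.7
eef_pos: [0.4837, -0.0922, 0.3261]
tool_rot: [-0.0, -0.46, 0.888, 0.0]
contact_force: [0.4, -0.4, 1.0]
gripper_width: 0.997
grasp_force: 0.0
```

```bash
python3 st.py
python3 - <<'E'
from h import *
from scipy.spatial.transform import Rotation as R
o=bot.get_obs(); M=R.from_quat(np.roll(o['tool_rot'],-1)).as_matrix()
print(M.T@(np.array([.4835,-.0953,.309])-o['eef_pos']))
E
```

```text
2.7 q [-0.306  0.15   0.412  1.977 -0.07   1.028  2.666] p [ 0.4837 -0.0922  0.3261] hd -125.23 F [ 0.38 -0.37  1.  ] T [ 0.019 -0.007  0.023] w 0.997 g 0.0 zax [-0.  0. -1.]
[ 0.00264161 -0.0016033   0.01706331]
```

>>> drive_tool:
  deltas:
    - {"gripper": 0, "offset": [0.0026, -0.0016, 0.01], "angular": [0, 0, 0.012]}
    - {"gripper": 0, "offset": [0.0026, -0.0016, 0.017], "angular": [0, 0, 0.012]}
    - {"gripper": 120, "offset": [0.0026, -0.0016, 0.017], "angular": [0, 0, 0.012]}
    - {"gripper": 180, "offset": [0.0026, -0.0016, 0.017], "angular": [0, 0, 0.012]}
    - {"gripper": 220, "offset": [0.0026, -0.0016, 0.017], "angular": [0, 0, 0.012]}
  grip_force: 30

```text
t: 3.2
eef_pos: [0.4836, -0.0963, 0.3091]
tool_rot: [0.0, -0.455, 0.89, -0.0]
contact_force: [0.6, 0.6, 0.4]
gripper_width: 0.512
grasp_force: 0.0
```

>>> drive_tool:
  deltas:
    - {"gripper": 255, "offset": [0, 0, 0], "angular": [0, 0, 0]}
    - {"gripper": 255, "offset": [0, 0, 0], "angular": [0, 0, 0]}
    - {"gripper": 255, "offset": [0, 0, 0], "angular": [0, 0, 0]}
    - {"gripper": 255, "offset": [0, 0, 0], "angular": [0, 0, 0]}
    - {"gripper": 255, "offset": [0, 0, 0], "angular": [0, 0, 0]}
  grip_force: 30

```text
t: 3.7
eef_pos: [0.4834, -0.0962, 0.3092]
tool_rot: [0.0, -0.455, 0.89, 0.0]
contact_force: [-2.4, 1.1, 5.5]
gripper_width: 0.158
grasp_force: 30.4
```

```bash
python3 st.py
```

```text
3.7 q [-0.296  0.171  0.415  1.997 -0.083  0.989  2.675] p [ 0.4834 -0.0962  0.3092] hd -125.85 F [-2.39  1.09  5.54] T [0.293 0.533 0.08 ] w 0.158 g 30.396300852298737 zax [ 0.  0. -1.]
```

>>> drive_tool:
  deltas:
    - {"gripper": 255, "offset": [0, 0, 0], "angular": [0, 0, 0.06]}
    - {"gripper": 255, "offset": [0, 0, 0], "angular": [0, 0, 0.2]}
    - {"gripper": 255, "offset": [0, 0, 0], "angular": [0, 0, 0.36]}
    - {"gripper": 255, "offset": [0, 0, 0], "angular": [0, 0, 0.52]}
    - {"gripper": 255, "offset": [0, 0, 0], "angular": [0, 0, 0.68]}
  grip_force: 70

```text
t: 4.2
eef_pos: [0.4828, -0.0954, 0.3092]
tool_rot: [-0.001, -0.202, 0.979, 0.001]
contact_force: [-7.3, 4.2, 10.4]
gripper_width: 0.15
grasp_force: 70.4
```

```bash
python3 st.py
```

```text
4.2 q [-0.356  0.173  0.483  2.001 -0.098  0.991  2.153] p [ 0.4828 -0.0954  0.3092] hd -156.69 F [-7.31  4.24 10.41] T [0.965 1.34  0.19 ] w 0.15 g 70.39263010025024 zax [-0.002  0.002 -1.   ]
```

>>> drive_tool:
  deltas:
    - {"gripper": 255, "offset": [0.0006, 0.0008, -0.001], "angular": [0, 0, 0.14]}
    - {"gripper": 255, "offset": [0.0006, 0.0008, -0.001], "angular": [0, 0, 0.28]}
    - {"gripper": 255, "offset": [0.0006, 0.0008, -0.001], "angular": [0, 0, 0.42]}
    - {"gripper": 255, "offset": [0.0006, 0.0008, -0.001], "angular": [0, 0, 0.56]}
    - {"gripper": 255, "offset": [0.0006, 0.0008, -0.001], "angular": [0, 0, 0.66]}
  grip_force: 70

```text
t: 4.7
eef_pos: [0.4825, -0.0942, 0.3093]
tool_rot: [-0.0, 0.055, 0.998, 0.001]
contact_force: [0.1, 5.5, -0.7]
gripper_width: 0.148
grasp_force: 69.8
```

```bash
python3 st.py
```

```text
4.7 q [-0.418  0.176  0.552  2.005 -0.112  0.99   1.65 ] p [ 0.4825 -0.0942  0.3093] hd 173.71 F [ 0.14  5.5  -0.69] T [1.094 0.04  0.167] w 0.148 g 69.76796865463257 zax [-0.001  0.002 -1.   ]
```

>>> drive_tool:
  deltas:
    - {"gripper": 255, "offset": [0, 0.0003, 0], "angular": [0, 0, 0.03]}
    - {"gripper": 255, "offset": [0, 0.0005, 0], "angular": [0, 0, 0.06]}
    - {"gripper": 255, "offset": [0, 0.0005, 0], "angular": [0, 0, 0.09]}
    - {"gripper": 255, "offset": [0, 0.0005, 0], "angular": [0, 0, 0.12]}
    - {"gripper": 255, "offset": [0, 0.0005, 0], "angular": [0, 0, 0.15]}

```text
t: 5.2
eef_pos: [0.4825, -0.0939, 0.3093]
tool_rot: [-0.001, 0.112, 0.994, 0.001]
contact_force: [-0.7, 6.3, -3.4]
gripper_width: 0.152
grasp_force: 69.5
```

```bash
python3 st.py
```

```text
5.2 q [-0.432  0.177  0.567  2.006 -0.115  0.99   1.539] p [ 0.4825 -0.0939  0.3093] hd 167.17 F [-0.68  6.34 -3.41] T [ 1.246 -0.114  0.084] w 0.152 g 69.47727799415588 zax [-0.001  0.001 -1.   ]
```

>>> drive_tool:
  deltas:
    - {"gripper": 255, "offset": [0, 0, 0], "angular": [0, 0, 0.022]}
    - {"gripper": 255, "offset": [0, 0, 0], "angular": [0, 0, 0.044]}
    - {"gripper": 255, "offset": [0, 0, 0], "angular": [0, 0, 0.066]}
    - {"gripper": 255, "offset": [0, 0, 0], "angular": [0, 0, 0.088]}
    - {"gripper": 255, "offset": [0, 0, 0], "angular": [0, 0, 0.11]}

```text
t: 5.7
eef_pos: [0.4825, -0.0937, 0.3093]
tool_rot: [-0.001, 0.154, 0.988, 0.001]
contact_force: [0.6, 6.9, -2.3]
gripper_width: 0.156
grasp_force: 69.5
```

```bash
python3 st.py
```

```text
5.7 q [-0.442  0.177  0.579  2.007 -0.118  0.99   1.456] p [ 0.4825 -0.0937  0.3093] hd 162.25 F [ 0.59  6.9  -2.26] T [ 1.279 -0.14   0.147] w 0.156 g 69.47608709335327 zax [-0.001  0.002 -1.   ]
```

>>> drive_tool:
  deltas:
    - {"gripper": 255, "offset": [0, 0.0005, 0], "angular": [0, 0, 0.022]}
    - {"gripper": 255, "offset": [0, 0.0005, 0], "angular": [0, 0, 0.044]}
    - {"gripper": 255, "offset": [0, 0.0005, 0], "angular": [0, 0, 0.066]}
    - {"gripper": 255, "offset": [0, 0.0005, 0], "angular": [0, 0, 0.088]}
    - {"gripper": 255, "offset": [0, 0.0005, 0], "angular": [0, 0, 0.11]}

```text
t: 6.2
eef_pos: [0.4826, -0.0935, 0.3093]
tool_rot: [-0.001, 0.197, 0.98, 0.001]
contact_force: [-0.3, 6.2, -2.7]
gripper_width: 0.15
grasp_force: 69.5
```

```bash
python3 st.py
```

```text
6.2 q [-0.453  0.178  0.592  2.007 -0.12   0.99   1.372] p [ 0.4826 -0.0935  0.3093] hd 157.28 F [-0.3   6.24 -2.66] T [ 1.182 -0.027  0.128] w 0.15 g 69.46459650993347 zax [-0.001  0.001 -1.   ]
```

>>> drive_tool:
  deltas:
    - {"gripper": 255, "offset": [0, 0, 0], "angular": [0, 0, 0.022]}
    - {"gripper": 255, "offset": [0, 0, 0], "angular": [0, 0, 0.044]}
    - {"gripper": 255, "offset": [0, 0, 0], "angular": [0, 0, 0.066]}
    - {"gripper": 255, "offset": [0, 0, 0], "angular": [0, 0, 0.088]}
    - {"gripper": 255, "offset": [0, 0, 0], "angular": [0, 0, 0.11]}

```text
t: 6.7
eef_pos: [0.4827, -0.0933, 0.3094]
tool_rot: [-0.001, 0.239, 0.971, 0.001]
contact_force: [1.1, 6.8, -2.7]
gripper_width: 0.151
grasp_force: 69.4
```

```bash
python3 st.py
```

```text
6.7 q [-0.464  0.179  0.604  2.008 -0.123  0.99   1.289] p [ 0.4827 -0.0933  0.3094] hd 152.34 F [ 1.11  6.79 -2.65] T [ 1.321 -0.144  0.116] w 0.151 g 69.43562150001526 zax [-0.001  0.002 -1.   ]
```

>>> drive_tool:
  deltas:
    - {"gripper": 255, "offset": [0, 0.0005, 0], "angular": [0, 0, 0.022]}
    - {"gripper": 255, "offset": [0.0003, 0.0008, 0], "angular": [0, 0, 0.044]}
    - {"gripper": 255, "offset": [0.0003, 0.0008, 0], "angular": [0, 0, 0.066]}
    - {"gripper": 255, "offset": [0.0003, 0.0008, 0], "angular": [0, 0, 0.088]}
    - {"gripper": 255, "offset": [0.0003, 0.0008, 0], "angular": [0, 0, 0.11]}

```text
t: 7.2
eef_pos: [0.4828, -0.0931, 0.3094]
tool_rot: [-0.0, 0.281, 0.96, 0.0]
contact_force: [0.5, 6.9, -5.2]
gripper_width: 0.148
grasp_force: 69.1
```

```bash
python3 st.py
```

```text
7.2 q [-0.476  0.18   0.617  2.008 -0.125  0.99   1.203] p [ 0.4828 -0.0931  0.3094] hd 147.31 F [ 0.5   6.89 -5.18] T [ 1.193 -0.264  0.166] w 0.148 g 69.09733772277832 zax [-0.001  0.001 -1.   ]
```

>>> drive_tool:
  deltas:
    - {"gripper": 255, "offset": [0, 0, 0], "angular": [0, 0, 0.022]}
    - {"gripper": 255, "offset": [0, 0, 0], "angular": [0, 0, 0.044]}
    - {"gripper": 255, "offset": [0, 0, 0], "angular": [0, 0, 0.066]}
    - {"gripper": 255, "offset": [0, 0, 0], "angular": [0, 0, 0.088]}
    - {"gripper": 255, "offset": [0, 0, 0], "angular": [0, 0, 0.11]}

```text
t: 7.7
eef_pos: [0.4829, -0.0929, 0.3094]
tool_rot: [-0.0, 0.323, 0.947, 0.0]
contact_force: [1.6, 5.8, -6.5]
gripper_width: 0.147
grasp_force: 69.1
```

```bash
python3 st.py; python3 -c "
from h import *
cv2.imwrite('pics/wrist2.png',optics.read_camera('wrist'))"; python3 st.py
```

```text
7.7 q [-0.486  0.181  0.63   2.009 -0.128  0.99   1.12 ] p [ 0.4829 -0.0929  0.3094] hd 142.37 F [ 1.64  5.79 -6.5 ] T [ 1.182 -0.276  0.118] w 0.147 g 69.06485438346863 zax [-0.     0.001 -1.   ]
7.75 q [-0.486  0.181  0.63   2.009 -0.128  0.99   1.119] p [ 0.4829 -0.093   0.3094] hd 142.31 F [ 0.72  6.1  -5.78] T [ 1.218 -0.373  0.058] w 0.148 g 69.09405827522278 zax [-0.     0.001 -1.   ]
```

View pics/wrist2.png

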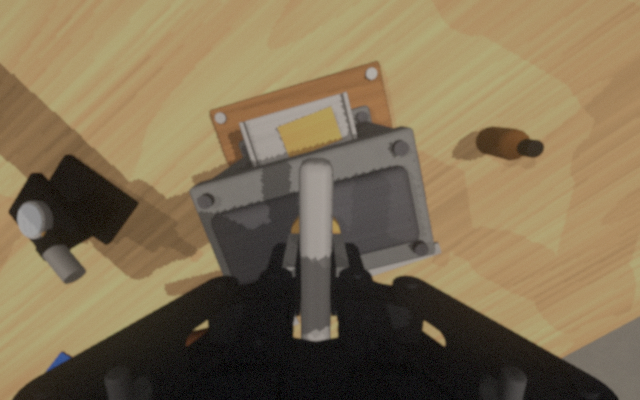

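The bar, from (317,160) to (316,335), has turned with the gripper and sits square between the pads. The stand and the bottle are clear of it. I'll carry on feeling.

>>> drive_tool:
  deltas:
    - {"gripper": 255, "offset": [0.0003, 0.0005, 0], "angular": [0, 0, 0.022]}
    - {"gripper": 255, "offset": [0.0003, 0.0005, 0], "angular": [0, 0, 0.044]}
    - {"gripper": 255, "offset": [0.0003, 0.0005, 0], "angular": [0, 0, 0.066]}
    - {"gripper": 255, "offset": [0.0003, 0.0005, 0], "angular": [0, 0, 0.088]}
    - {"gripper": 255, "offset": [0.0003, 0.0005, 0], "angular": [0, 0, 0.11]}

```text
t: 8.25
eef_pos: [0.483, -0.0928, 0.3094]
tool_rot: [-0.0, 0.363, 0.932, 0.0]
contact_force: [2.9, 5.7, -8.1]
gripper_width: 0.15
grasp_force: 68.8
```

```bash
python3 st.py
```

```text
8.25 q [-0.498  0.183  0.643  2.009 -0.131  0.99   1.036] p [ 0.483  -0.0928  0.3094] hd 137.37 F [ 2.85  5.67 -8.06] T [ 1.06  -0.565  0.094] w 0.15 g 68.80648255348206 zax [-0.  0. -1.]
```

>>> drive_tool:
  deltas:
    - {"gripper": 255, "offset": [0, 0, 0], "angular": [0, 0, 0.022]}
    - {"gripper": 255, "offset": [0, 0, 0], "angular": [0, 0, 0.044]}
    - {"gripper": 255, "offset": [0, 0, 0], "angular": [0, 0, 0.066]}
    - {"gripper": 255, "offset": [0, 0, 0], "angular": [0, 0, 0.088]}
    - {"gripper": 255, "offset": [0, 0, 0], "angular": [0, 0, 0.11]}

```text
t: 8.75
eef_pos: [0.4831, -0.0926, 0.3094]
tool_rot: [0.0, 0.403, 0.915, 0.0]
contact_force: [3.7, 5.4, -8.3]
gripper_width: 0.148
grasp_force: 68.7
```

```bash
python3 st.py
```

```text
8.75 q [-0.509  0.184  0.656  2.01  -0.134  0.989  0.953] p [ 0.4831 -0.0926  0.3094] hd 132.43 F [ 3.72  5.43 -8.32] T [ 1.156 -0.663  0.141] w 0.148 g 68.74822854995728 zax [ 0.  0. -1.]
```

>>> drive_tool:
  deltas:
    - {"gripper": 255, "offset": [0, 0.0006, 0.0005], "angular": [0, 0, 0.022]}
    - {"gripper": 255, "offset": [0, 0.0006, 0.0005], "angular": [0, 0, 0.044]}
    - {"gripper": 255, "offset": [0, 0.0006, 0.0005], "angular": [0, 0, 0.066]}
    - {"gripper": 255, "offset": [0, 0.0006, 0.0005], "angular": [0, 0, 0.088]}
    - {"gripper": 255, "offset": [0, 0.0006, 0.0005], "angular": [0, 0, 0.11]}

```text
t: 9.25
eef_pos: [0.4834, -0.0925, 0.3094]
tool_rot: [-0.0, 0.442, 0.897, 0.0]
contact_force: [0.6, 5.6, -2.6]
gripper_width: 0.151
grasp_force: 69.6
```

```bash
python3 st.py
```

```text
9.25 q [-0.52   0.186  0.669  2.01  -0.138  0.99   0.871] p [ 0.4834 -0.0925  0.3094] hd 127.5 F [ 0.62  5.57 -2.61] T [ 1.067 -0.04   0.33 ] w 0.151 g 69.62723135948181 zax [-0.  0. -1.]
```

>>> drive_tool:
  deltas:
    - {"gripper": 255, "offset": [0, 0, 0], "angular": [0, 0, 0.022]}
    - {"gripper": 255, "offset": [0, 0, 0], "angular": [0, 0, 0.044]}
    - {"gripper": 255, "offset": [0, 0, 0], "angular": [0, 0, 0.066]}
    - {"gripper": 255, "offset": [0, 0, 0], "angular": [0, 0, 0.088]}
    - {"gripper": 255, "offset": [0, 0, 0], "angular": [0, 0, 0.11]}

```text
t: 9.75
eef_pos: [0.4835, -0.0923, 0.3094]
tool_rot: [-0.0, 0.48, 0.877, 0.0]
contact_force: [0.7, 5.5, -3.8]
gripper_width: 0.15
grasp_force: 69.6
```

```bash
python3 st.py
```

```text
9.75 q [-0.532  0.187  0.683  2.01  -0.142  0.99   0.789] p [ 0.4835 -0.0923  0.3094] hd 122.58 F [ 0.72  5.54 -3.84] T [ 1.074 -0.197  0.431] w 0.15 g 69.55860614776611 zax [ 0.  0. -1.]
```

>>> drive_tool:
  deltas:
    - {"gripper": 255, "offset": [0, 0, 0], "angular": [0, 0, 0.01]}
    - {"gripper": 255, "offset": [0, 0, 0], "angular": [0, 0, 0.02]}
    - {"gripper": 255, "offset": [0, 0, 0], "angular": [0, 0, 0.03]}
    - {"gripper": 255, "offset": [0, 0, 0], "angular": [0, 0, 0.04]}
    - {"gripper": 255, "offset": [0, 0, 0], "angular": [0, 0, 0.05]}

```text
t: 10.25
eef_pos: [0.4836, -0.0923, 0.3093]
tool_rot: [-0.0, 0.497, 0.868, 0.0]
contact_force: [0.2, 6.3, -4.6]
gripper_width: 0.145
grasp_force: 69.5
```

```bash
python3 st.py
```

```text
10.25 q [-0.537  0.188  0.689  2.01  -0.143  0.99   0.752] p [ 0.4836 -0.0923  0.3093] hd 120.36 F [ 0.22  6.25 -4.56] T [ 1.141 -0.273  0.539] w 0.145 g 69.5351779460907 zax [ 0.  0. -1.]
```

>>> drive_tool:
  deltas:
    - {"gripper": 255, "offset": [0, 0, 0], "angular": [0, 0, 0.01]}
    - {"gripper": 255, "offset": [0, 0, 0], "angular": [0, 0, 0.02]}
    - {"gripper": 255, "offset": [0, 0, 0], "angular": [0, 0, 0.03]}
    - {"gripper": 255, "offset": [0, 0, 0], "angular": [0, 0, 0.04]}
    - {"gripper": 255, "offset": [0, 0, 0], "angular": [0, 0, 0.04]}

```text
t: 10.75
eef_pos: [0.4837, -0.0923, 0.3094]
tool_rot: [0.0, 0.511, 0.86, 0.0]
contact_force: [1.1, 6.3, -3.7]
gripper_width: 0.149
grasp_force: 69.5
```

```bash
python3 st.py
```

```text
10.75 q [-0.541  0.189  0.694  2.011 -0.145  0.99   0.722] p [ 0.4837 -0.0923  0.3094] hd 118.57 F [ 1.09  6.26 -3.72] T [ 1.17  -0.28   0.523] w 0.149 g 69.51034426689148 zax [ 0.  0. -1.]
```

Meeting is at about heading 130.3°, and the handle is now about 11° past it, firm but well short of jamming. I'll back off to 220.3°.

>>> drive_tool:
  deltas:
    - {"gripper": 255, "offset": [0, 0, 0], "angular": [0, 0, -0.1]}
    - {"gripper": 255, "offset": [0, 0, 0], "angular": [0, 0, -0.25]}
    - {"gripper": 255, "offset": [0, 0, 0], "angular": [0, 0, -0.4]}
    - {"gripper": 255, "offset": [0, 0, 0], "angular": [0, 0, -0.55]}
    - {"gripper": 255, "offset": [0, 0, 0], "angular": [0, 0, -0.7]}

```text
t: 11.25
eef_pos: [0.4828, -0.0931, 0.3093]
tool_rot: [-0.001, 0.257, 0.966, 0.0]
contact_force: [-2.8, 2.8, -0.7]
gripper_width: 0.149
grasp_force: 69.9
```

```bash
python3 st.py
```

```text
11.25 q [-0.469  0.18   0.609  2.008 -0.123  0.991  1.251] p [ 0.4828 -0.0931  0.3093] hd 150.2 F [-2.75  2.85 -0.7 ] T [ 0.768  0.452 -0.191] w 0.149 g 69.94846701622009 zax [-0.001  0.    -1.   ]
```

>>> drive_tool:
  deltas:
    - {"gripper": 255, "offset": [0, 0, 0], "angular": [0, 0, -0.15]}
    - {"gripper": 255, "offset": [0, 0, 0], "angular": [0, 0, -0.3]}
    - {"gripper": 255, "offset": [0, 0, 0], "angular": [0, 0, -0.45]}
    - {"gripper": 255, "offset": [0, 0, 0], "angular": [0, 0, -0.6]}
    - {"gripper": 255, "offset": [0, 0, 0], "angular": [0, 0, -0.75]}

```text
t: 11.75
eef_pos: [0.4825, -0.0943, 0.3093]
tool_rot: [-0.001, -0.034, 0.999, -0.0]
contact_force: [-2.2, -0.2, -1.4]
gripper_width: 0.155
grasp_force: 69.9
```

```bash
python3 st.py
```

```text
11.75 q [-0.397  0.174  0.526  2.004 -0.103  0.99   1.818] p [ 0.4825 -0.0943  0.3093] hd -176.12 F [-2.2  -0.22 -1.4 ] T [ 0.064  0.459 -0.111] w 0.155 g 69.93436217308044 zax [-0.002 -0.001 -1.   ]
```

>>> drive_tool:
  deltas:
    - {"gripper": 255, "offset": [0, 0, 0], "angular": [0, 0, -0.17]}
    - {"gripper": 255, "offset": [0, 0, 0], "angular": [0, 0, -0.34]}
    - {"gripper": 255, "offset": [0, 0, 0], "angular": [0, 0, -0.51]}
    - {"gripper": 255, "offset": [0, 0, 0], "angular": [0, 0, -0.66]}
    - {"gripper": 255, "offset": [0, 0, 0], "angular": [0, 0, -0.75]}

```text
t: 12.25
eef_pos: [0.4829, -0.0955, 0.3094]
tool_rot: [-0.001, -0.322, 0.947, -0.001]
contact_force: [0.0, -2.8, -4.1]
gripper_width: 0.152
grasp_force: 69.5
```

>>> drive_tool:
  deltas:
    - {"gripper": 255, "offset": [0, 0, 0], "angular": [0, 0, -0.02]}
    - {"gripper": 255, "offset": [0, 0, 0], "angular": [0, 0, -0.04]}
    - {"gripper": 255, "offset": [0, 0, 0], "angular": [0, 0, -0.04]}
    - {"gripper": 255, "offset": [0, 0, 0], "angular": [0, 0, -0.04]}
    - {"gripper": 255, "offset": [0, 0, 0], "angular": [0, 0, -0.04]}

```text
t: 12.75
eef_pos: [0.4829, -0.0954, 0.3094]
tool_rot: [-0.001, -0.334, 0.942, -0.001]
contact_force: [-0.7, -6.1, -3.7]
gripper_width: 0.154
grasp_force: 69.5
```

```bash
python3 st.py
```

```text
12.75 q [-0.326  0.171  0.446  2.    -0.084  0.989  2.413] p [ 0.4829 -0.0954  0.3094] hd -140.94 F [-0.7  -6.13 -3.72] T [-1.188  0.125  0.004] w 0.154 g 69.49101090431213 zax [-0.    -0.003 -1.   ]
```

>>> drive_tool:
  deltas:
    - {"gripper": 255, "offset": [0, -0.0004, 0], "angular": [0, 0, -0.015]}
    - {"gripper": 255, "offset": [0, -0.0004, 0], "angular": [0, 0, -0.03]}
    - {"gripper": 255, "offset": [0, -0.0004, 0], "angular": [0, 0, -0.03]}
    - {"gripper": 255, "offset": [0, -0.0004, 0], "angular": [0, 0, -0.03]}
    - {"gripper": 255, "offset": [0, -0.0004, 0], "angular": [0, 0, -0.03]}
  grip_force: 30

```text
t: 13.25
eef_pos: [0.483, -0.0955, 0.3093]
tool_rot: [-0.001, -0.345, 0.938, -0.001]
contact_force: [-1.7, -5.5, -2.3]
gripper_width: 0.149
grasp_force: 69.6
```

```bash
python3 st.py
```

```text
13.25 q [-0.323  0.171  0.443  1.999 -0.084  0.99   2.437] p [ 0.483  -0.0955  0.3093] hd -139.58 F [-1.71 -5.48 -2.33] T [-1.101  0.276 -0.007] w 0.149 g 69.64009165763855 zax [-0.001 -0.002 -1.   ]
```

>>> drive_tool:
  deltas:
    - {"gripper": 200, "offset": [0, 0, 0], "angular": [0, 0, 0]}
    - {"gripper": 100, "offset": [0, 0, 0], "angular": [0, 0, 0]}
    - {"gripper": 0, "offset": [0, 0, 0], "angular": [0, 0, 0]}
    - {"gripper": 0, "offset": [0, 0, 0], "angular": [0, 0, 0]}
    - {"gripper": 0, "offset": [0, 0, 0], "angular": [0, 0, 0]}

```text
t: 13.75
eef_pos: [0.4838, -0.0931, 0.3095]
tool_rot: [0.0, -0.347, 0.938, 0.0]
contact_force: [0.4, 0.1, -0.3]
gripper_width: 0.886
grasp_force: 0.0
```

```bash
python3 st.py
```

```text
13.75 q [-0.324  0.171  0.44   1.999 -0.087  0.99   2.438] p [ 0.4838 -0.0931  0.3095] hd -139.35 F [ 0.37  0.12 -0.33] T [0.042 0.035 0.029] w 0.886 g 0.0 zax [ 0.  0. -1.]
```

>>> drive_tool:
  deltas:
    - {"gripper": 0, "offset": [0, 0, 0], "angular": [0, 0, 0]}
    - {"gripper": 0, "offset": [0, 0, -0.02], "angular": [0, 0, 0]}
    - {"gripper": 0, "offset": [0, 0, -0.05], "angular": [0, 0, 0]}
    - {"gripper": 0, "offset": [0, 0, -0.08], "angular": [0, 0, 0]}
    - {"gripper": 0, "offset": [0, 0, -0.1], "angular": [0, 0, 0]}

```text
t: 14.25
eef_pos: [0.484, -0.0935, 0.4115]
tool_rot: [0.001, -0.347, 0.938, -0.0]
contact_force: [0.2, 0.4, -0.2]
gripper_width: 1.0
grasp_force: 0.0
```

>>> drive_tool:
  deltas:
    - {"gripper": 0, "offset": [0, 0, 0], "angular": [0, 0, 0]}
    - {"gripper": 0, "offset": [0, 0, 0], "angular": [0, 0, 0]}
    - {"gripper": 0, "offset": [0, 0, 0], "angular": [0, 0, 0]}

```text
t: 14.55
eef_pos: [0.4831, -0.0931, 0.4083]
tool_rot: [-0.001, -0.347, 0.938, 0.0]
contact_force: [0.4, 0.5, -0.8]
gripper_width: 1.001
grasp_force: 0.0
```

```bash
python3 - <<'E'
from h import *
m=optics.camera_model('wrist'); im=optics.read_camera('wrist'); cv2.imwrite('pics/wrist3.png',im); np.save('m3.npy',m,allow_pickle=True)
E
python3 st.py
```

```text
14.6 q [-0.351  0.071  0.445  1.866 -0.032  1.214  2.384] p [ 0.4831 -0.0932  0.4082] hd -139.35 F [ 0.26 -0.1  -0.16] T [ 0.058 -0.007  0.021] w 1.001 g 0.0 zax [-0.002 -0.    -1.   ]
```

View pics/wrist3.png

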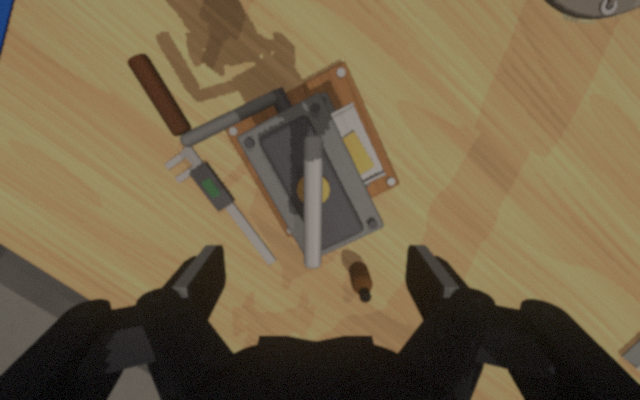

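The bar, from (314,138) to (313,266), stayed aligned with the gripper at the set heading. The blank, bottle, calliper and crank are where they were, and the gripper is clear.

```bash
python3 -c "
from station import bot
print(bot.hand_in())"
```

```text
the job is handed in; nothing more can be done
None
```

I felt the rolls meet at a gripper heading of about 130° (good to 1–2°), wound about 11° past that to firm, backed off to about 90° from meeting, let go, left everything else in place, and handed in at 14.6 s; no verdict was shown.

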